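Hold the bulldog clip open over the job card

ROBOT

A 6-joint arm with a two-finger parallel gripper is mounted at the origin on the work surface. World frame = base frame: x ahead of the robot, y to its left, z up, the work surface at z = 0. Lengths are in mm, angles in rad, forces in N, time in s.
With the tool pointing down it reaches from about 225 to 725 mm from the base axis. Payload 3.1 kg.
Tool frame: the origin (TCP) lies midway between the tips of the shut fingers; the grasp point (between the pads) lies 19 mm behind it; z points along the fingers, y is the line along which they close (so a half turn about z gives the same grasp; the last joint's range is limited). The gripper opens to 85 mm and grips with 20 to 120 N. Pads are 22 mm wide; open, the fingers measure 114 mm over their backs; the gripper's body (76 mm by 85 mm) begins 54 mm behind the grasp point. The pads swing forward as they close: fully open they stand 13 mm farther back than shut.
Start: joints at [-1.372, 0.048, 0.099, 1.622, 0, 1.443], TCP at [168.517, -497.212, 231.312] pointing down, gripper open.
Joint ranges: [-2.91, 2.91], [-0.99, 1.94], [-1.21, 1.42], [-2.12, 2.29], [-1.49, 1.47], [-3.14, 3.14]. Speed limits (rad/s): [2.79, 2.79, 3.14, 3.14, 3.14, 3.14].

INTERFACE

Orientations are given as [roll, pitch, yaw] about the fixed x, y, z axes, in that order (R = Rz(yaw) Ry(pitch) Rx(roll)).
In Python, from rig import robot gives the robot as it stands.
- The arm moves only by the shell command python3 -m creep 'ROWS' [FORCE]. ROWS is JSON, a list that holds one entry, the list of rows, each a list of 7 numbers: the opening, from 0 (shut) to 1 (fully open), then the shift along the world's x, y, z scaled (see below), then the turn, a rotation vector about the world's x, y, z scaled (see below). In form: [[[claw, tx, ty, tz, ax, ay, az], ...]]. A call has exactly 10 rows; each row shifts and turns the commanded pose from where the row before left it; what a row does not reach is not made up. The controller multiplies each number of a shift by 0.12 m and each number of a turn by 45 degrees. A row lasts 1/8 s, in which the tool goes at most 62.5 mm and 10.7 degrees, less where a joint would pass 70% of its speed; a pose out of reach is approached as far as the arm can. A call with a number of a shift or a turn outside -1 to 1 is refused whole. A call with a gripper value outside its range is refused whole. The fingers move at their own pace and stop on an object; FORCE is the grip in N (left out, the last holds). Time passes only in rows, so rows that do not move let the fingers close, or fill a call up. It gives the time, the measured TCP pose, the force, the opening and the grip force at its end, in the units of the state.
- robot.get_state(): the state, without advancing time (a new reading comes with each control period).
- robot.camera(name): name is "scene" or "top"; returns the picture (400x640x3 uint8, blue, green, red); there is no depth.
- robot.calibration(name): a dict with "mtx" (3x3 intrinsics, pixels), "R" (3x3) and "t" (3): a world point X has camera coordinates R X + t. Camera axes: x right, y down, z forward; pixel columns grow to the right and rows downward; lengths in mm; the calibration is good to about 2 mm. A picture is of the moment at which its call begins. calibration takes no time and is no camera call.
- robot.sign_off(): hands the job in; it is judged then, once.
The state is a dict: "clock": time; "joints": joint angles; "joint_vel": joint speeds; "effort": joint torques, N m; "tcp_pos": TCP position; "ee_rot": TCP orientation; "contact_force": force on the tool from outside, world axes, zero at the start; "torque": the same for the moment, N m; "opening": finger opening in mm; "grasp_force": force on a finger pad.
Only numpy, scipy, OpenCV 4.12 (cv2) and the standard library are available. Lean on these libraries where they do the work, as an engineer would, in place of code of your own. Each camera call takes 0.05 s, during which the arm holds its last target. There are 200 camera calls.

TASK

Squeeze open the big bulldog clip parked on the rim of the parts box, lift it off and lower it, wide open, square over the middle of the job card's top edge until you feel the edge meet the clip's throat. Finish holding it there: jaws gaping well clear of both faces of the card so that I can slip the new drawing in, a light push keeping the throat on the edge, and do not let go. Do not ram the card, drop the clip or disturb the other things on the bench.

Things in the scene. Friction and masses are not known exactly. Their poses are not given: they have to be found in the camera images.
- clip: the big steel bulldog clip, 70 wide, 65 tall, about 0.1 kg: two sprung halves on one hinge, parked jaws-down on box's far (+x) wall, wings up. Origin: on the hinge axis, mid-width. Axes fixed to half a: y along the hinge; parked, x points to half b (the way the jaws open), z up. Squeezed evenly, each half turns half the jaw angle: this frame leans, the clip's middle plane stays upright
- clip_throat (a point): the throat, on the hinge axis at mid-width: here runs the dark spring coil, a roll 12 in diameter and 50 long (along y), whose underside, 6 below this point, is what a card's edge meets. Parked, the box's rim lies 18 below this point, so 12 below the coil; the lips reach 31 below it
- clip_jaw (a joint): angle between the clip's halves, rad: 0 parked on the 4 thick rim, -0.12 shut on nothing, 0.65 at the stop, wings fully squeezed. Opened by squeezing the wing rolls together, about 8 N to begin and 12 to 14 N at the stop; springs shut when let go. At the stop the lips' edges are about 24 apart (12 either side of the middle plane)
- clip_wing_a (a point): centre of the roll that ends half a's wing. The wings lean outward; each roll is 7 thick and 44 long (along y), parked 34 above the hinge and 22 to its side: 51 over both rolls' outsides, about 29 when fully squeezed (then about 39 above the hinge). The fingers squeeze the two rolls towards each other
- clip_wing_b (a point): centre of the roll that ends half b's wing, the mirror image of half a's
- clip_lip_a (a point): lower edge of half a's jaw lip, on its inner face (flat, 8 tall, 70 wide), mid-width; 31 below the hinge when parked
- clip_lip_b (a point): lower edge of half b's jaw lip, on its inner face, mid-width
- box: the open dark fibre parts box that carries the clip, steel corners, 110 (x) x 120 (y) x 65 high, walls 4 thick, heavy with steel parts filling its lower half; loose. Origin under its centre; the clip sits on its +x wall, within 15 of that wall's middle
- box2: a box of the same make without a clip on it, standing at one of the other places; loose
- card_stand: the job card upright in its slotted metal stand, fixed to the bench. Base 70 (x) x 150 (y) x 30 high; the stiff white card with a line drawing on both faces is 3 thick (x), 140 wide (y), its top edge level, 165 above the bench. Origin under its centre; the card's faces look to -x and +x
- card_top (a point): middle of the card's top edge (mid-thickness), 165 above the bench; axes as card_stand: x across the card's thickness, y along the edge, z up
- tray_brass: low green plastic tray of brass rivets, 70 x 110 x 26, loose; origin under it
- tray_steel: low green plastic tray of pale metal rivets, 70 x 110 x 26, loose; origin under it
- knife: finished folding pocket knife, shut, dark wooden scales, 91 x 26 x 19, lying flat, loose; origin under it
- hammer: small bench hammer, 210 long, lying flat, loose; origin under it
- screwdriver: screwdriver, 170 long, lying flat, loose; origin under it
- punch: round steel punch, 110 long, 12 thick, lying flat, loose; origin under it
- small_clip: a small bulldog clip, 38 wide, shut, standing on its end on the bench, loose; not the one to use; origin under it
Things that resemble listed ones, but are neither listed nor needed, are in the scene too. What is shaped like the box but purple or turquoise is not meant.

How it is judged (in metres and radians):
On the way:
1. the clip is squeezed open and lifted clear of the box (value of joint clip_jaw above 0.3 rad and z of clip_throat in the frame of box above 0.105 m and contact force between clip and box below 0.1 N), for 0.1 s.
At the end, for the whole second after the job is handed in: Fingers hold the clip open (jaw over 0.3 rad), at rest astride the card's top edge: a lip each side, its edge 4 mm or more off the face; hinge square within 0.12 rad, within 15 mm of the middle, its axis 3 to 9 mm above the edge (6 is touching); throat pressing the edge with 0.5 to 30 N (value of joint clip_jaw above 0.3 rad and ((x of clip_lip_a in the frame of card_top below -0.0055 m and x of clip_lip_b in the frame of card_top above 0.0055 m) or (x of clip_lip_b in the frame of card_top below -0.0055 m and x of clip_lip_a in the frame of card_top above 0.0055 m)) and angle between the y axis of clip and the y axis of card_top, either way round below 0.12 rad and y of clip_throat in the frame of card_top between -0.015 and 0.015 m and z of clip_throat in the frame of card_top between 0.003 and 0.009 m and contact force between clip and card_stand between 0.5 and 30 N and contact force between the fingers and clip above 4 N and linear speed of clip below 0.02 m/s); the arm keeps its last pose, push and grip.
It fails at once if a parts box or another thing on the bench is shoved more than 30 mm (distance of any of box, box2, tray_brass, tray_steel, knife, hammer, screwdriver, punch, small_clip from where it was at the start of the episode above 0.03 m).
It fails at once if the clip is dropped on the bench (height (world z) of clip below 0.045 m).
It fails at once if the clip is rammed on the card (contact force between clip and card_stand above 50 N).
It also fails if it takes over 38 s, if anything falls off the work surface, if the arm or the gripper's body presses on something with over 40 N, if the wrist force passes 120 N, or if a joint passes its speed limit or range.

## Working session

There is one attempt and no reset: what is moved stays moved. The work goes in short steps, Python scripts to look and compute and a shell command to move; the robot and the scene stay as the last step left them, time stands still between calls to the robot, and variables do not carry over. Pictures are saved under pics/ and viewed, at most 10 in all, crops included, and the job is handed in when it is done.

```bash
ls && mkdir -p pics
python3 - <<'E'
from rig import robot
import cv2
for n in("scene","top"):
    cv2.imwrite(f"pics/{n}0.png",robot.camera(n)); c=robot.calibration(n); print(n,c)
print(robot.get_state())
E
```

```text
pics
scene {'mtx': array([[449.76057722,   0.        , 323.03628191],
       [  0.        , 449.76057722, 199.24434589],
       [  0.        ,   0.        ,   1.        ]]), 'R': array([[ 0.78361911,  0.62122632,  0.00435241],
       [ 0.49620306, -0.62166775, -0.60606249],
       [-0.37379622,  0.47708182, -0.79540513]]), 't': array([-409.15964816, -194.32199735, 1293.80332674])}
top {'mtx': array([[454.709599  ,   0.        , 322.70441993],
       [  0.        , 454.709599  , 198.05579549],
       [  0.        ,   0.        ,   1.        ]]), 'R': array([[ 0.00188879, -0.99996807,  0.00776495],
       [-0.99740528, -0.00244265, -0.07194951],
       [ 0.07196618, -0.00760891, -0.99737805]]), 't': array([ -33.5733615 ,  523.16785281, 1350.44147738])}
{'clock': 0.1, 'joints': array([-1.37176986e+00,  4.87044481e-02,  9.77251058e-02,  1.62198059e+00,
        2.18927050e-05,  1.44299836e+00]), 'joint_vel': array([ 0.00069357, -0.00250142,  0.00457354,  0.0017774 , -0.00096999,
        0.00144946]), 'effort': array([ 2.24461146e-03, -3.39849222e+01,  3.20937037e+01,  1.57363404e-02,
       -1.32611258e-04,  8.29291793e-06]), 'tcp_pos': array([ 168.43005979, -496.66547823,  230.20501771]), 'ee_rot': array([-3.13944948e+00, -2.97466197e-04,  3.26824088e-01]), 'contact_force': array([0.91866593, 0.20414569, 0.20325633]), 'torque': array([-0.00787583, -0.02344987,  0.10120714]), 'grasp_force': 0.0, 'opening': 85.44941439612248}
```

View pics/scene0.png

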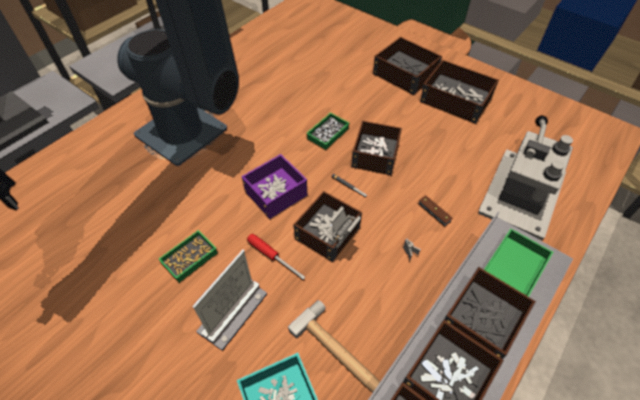

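View pics/top0.png

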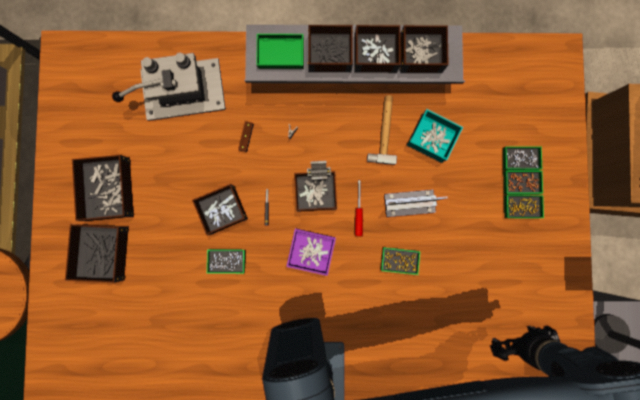

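The candidates for the clip's box are:
- dark box at top (316,188), scene (328,225), with a grey plate on its +x wall at top (319,169)
- dark box2 at top (220,209), scene (377,147), no clip
- purple box at top (311,251) and turquoise box at top (435,135), both ruled out by colour
- dark boxes on the rail and at left, which are fixtures
- small clip at top (292,131), scene (411,250), not the one to use

I choose the box at top (316,188) and check it in a close crop.

Run:
```python
import cv2,numpy as np
t=cv2.imread("pics/top0.png");s=cv2.imread("pics/scene0.png")
def c(im,x,y,w=64,h=48,k=6): return cv2.resize(im[y-h//2:y+h//2,x-w//2:x+w//2],None,fx=k,fy=k,interpolation=cv2.INTER_CUBIC)
out=np.vstack([np.hstack([c(t,318,182),c(s,338,220)]),np.hstack([c(t,415,204,66,48)[:, :384],c(s,232,300,128,96,3)])])
print(out.shape);cv2.imwrite("pics/crop1.png",out)
```

```text
(576, 768, 3)
```

View pics/crop1.png

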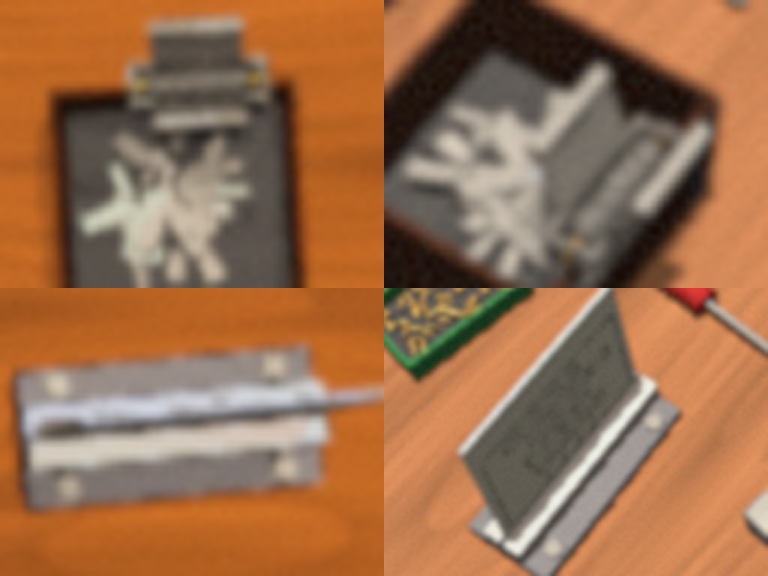

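The crop confirms the choice: the clip straddles the +x wall of the box.
- Rolls: top (318.5,162.7) and (319.8,178), scene (337.8,214.5) and (354.5,224).
- Brass hinge ends: top (309.3,172.5) and (329.3,171.3), scene (337.5,236.5) and (352,220).
- Card top edge in the scene view: (193.3,307.7) to (244,253).

```bash
cat > h.py <<'E'
import numpy as np,cv2
from rig import robot
K={n:robot.calibration(n) for n in("scene","top")}
def P(n): c=K[n]; return c["mtx"]@np.c_[c["R"],c["t"]]
def tri(s,t):
    X=cv2.triangulatePoints(P("scene"),P("top"),np.array(s,float).reshape(2,1),np.array(t,float).reshape(2,1))[:,0]; return X[:3]/X[3]
def ray(n,uv,z):
    c=K[n]; d=c["R"].T@np.linalg.solve(c["mtx"],[*uv,1.]); C=-c["R"].T@c["t"]; return C+d*(z-C[2])/d[2]
def proj(n,X):
    p=P(n)@[*X,1.]; return p[:2]/p[2]
E
python3 - <<'E'
from h import *
np.set_printoptions(precision=1,suppress=True)
a=[((337.8,214.5),(319.8,178)),((354.5,224),(318.5,162.7)),((337.5,236.5),(329.3,171.3)),((352,220),(309.3,172.5))]
for s,t in a:
    X=tri(s,t);print("roll/hinge",X,proj("scene",X)-s,proj("top",X)-t)
e=[ray("scene",p,165) for p in((193.3,307.7),(244,252.7))]
for x in e: print("card",x,proj("top",x))
print(np.linalg.norm(e[0]-e[1]),np.degrees(np.arctan2(*(e[1]-e[0])[:2])))
t=cv2.imread("pics/top0.png")
# box corners from dark mask in top, card stand
hsv=cv2.cvtColor(t,cv2.COLOR_BGR2HSV)
g=((hsv[...,1]<70)&(hsv[...,2]>60)).astype(np.uint8); g[:160]=0;g[240:]=0;g[:,:370]=0;g[:,470:]=0
cs,_=cv2.findContours(g,cv2.RETR_EXTERNAL,cv2.CHAIN_APPROX_NONE)
c=max(cs,key=cv2.contourArea);print("stand",cv2.minAreaRect(c),cv2.boundingRect(c))
big=cv2.resize(t[182:226,378:454],None,fx=10,fy=10,interpolation=cv2.INTER_CUBIC);cv2.imwrite("pics/card.png",big)
E
```

```text
roll/hinge [575.  -21.3 116.9] [-1.5  0.1] [-0.8 -0.9]
roll/hinge [618.1 -17.9 116. ] [-1.3  0.1] [-0.6 -0.7]
roll/hinge [597.6 -49.1  84.8] [-1.1  0.1] [-0.6 -0.6]
roll/hinge [594.7   8.6  80. ] [-1.2  0.1] [-0.6 -0.7]
card [ 519.6 -366.5  165. ] [447.  195.8]
card [ 510.7 -230.5  165. ] [396.7 199. ]
136.22950041284668 -3.750432305028144
stand ((414.2213439941406, 202.43443298339844), (21.728578567504883, 58.305015563964844), 84.80557250976562) (385, 190, 59, 26)
```

View pics/card.png

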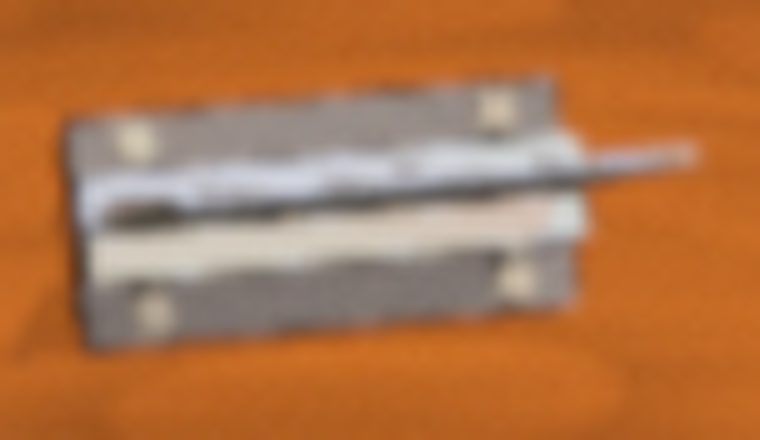

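The picture shows the card edge running to its right end at top (446.5,196.7). The bolts are centred near (410.2,202.6) and tilted about 5°. Next I refine the positions, correcting the crop's half-pixel offset.

```bash
python3 - <<'E'
from h import *
np.set_printoptions(precision=1,suppress=True)
a=[((337.8,214.5),(319.8,178)),((354.5,224),(318.5,162.7)),((337.5,236.5),(329.3,171.3)),((352,220),(309.3,172.5))]
for s,t in a: print(tri(np.array(s)-.42,np.array(t)-.42))
o=np.array([378,182])-.45
b=[ray("top",o+np.array(p)/10,30) for p in((137,142),(497,108),(155,312),(517,280))]
print("bolts mean",np.mean(b,0),[np.degrees(np.arctan2(-(q-p)[0],(q-p)[1]))for p,q in((b[1],b[0]),(b[3],b[2]))])
for s,t in(((193,307.4),o+np.array([690,152])/10),((243.6,252.4),o+np.array([168,199])/10)): print("card end",tri(s,t))
# box edges: dark mask rect in top at z65
t=cv2.imread("pics/top0.png");hsv=cv2.cvtColor(t,cv2.COLOR_BGR2HSV)
m=((hsv[...,2]<110)).astype(np.uint8);k=np.zeros_like(m);k[165:220,285:345]=m[165:220,285:345]
c=max(cv2.findContours(k,cv2.RETR_EXTERNAL,cv2.CHAIN_APPROX_NONE)[0],key=cv2.contourArea)
print("box",cv2.minAreaRect(c))
E
python3 -m creep '[[[1,0.178,0.199,0.05,0,0,0.083],[1,0.178,0.199,0.05,0,0,0.083],[1,0.178,0.199,0,0,0,0.083],[1,0.178,0.199,0,0,0,0.083],[1,0.178,0.199,0,0,0,0.083],[1,0.178,0.199,0,0,0,0.083],[1,0.178,0.199,0,0,0,0.083],[1,0.178,0.199,0,0,0,0.083],[1,0.178,0.199,0,0,0,0.083],[1,0.178,0.199,0,0,0,0.083]]]'
```

```text
[575.1 -20.9 118.3]
[618.1 -17.5 117.3]
[597.7 -48.7  86.3]
[594.8   8.9  81.5]
bolts mean [ 509.5 -294.    30. ] [np.float64(5.541457688127319), np.float64(5.167663503476413)]
card end [ 517.3 -366.   162.1]
card end [ 504.4 -226.4  154.1]
box ((315.2843017578125, 191.185791015625), (38.052467346191406, 40.29965591430664), 87.1375961303711)
clock: 1.35
tcp_pos: [382.5, -257.4, 242.7]
ee_rot: [-3.141, -0.0, 0.981]
contact_force: [0.4, 0.3, -0.1]
opening: 85.4
grasp_force: 0.0
```

```bash
python3 -m creep '[[[1,0.178,0.198,0,0,0,0.083],[1,0.178,0.198,0,0,0,0.083],[1,0.178,0.198,0,0,0,0.083],[1,0.178,0.198,0,0,0,0.083],[1,0.178,0.198,0,0,0,0.083],[1,0.178,0.198,0,0,0,0.083],[1,0.178,0.198,0,0,0,0.083],[1,0.178,0.198,-0.1,0,0,0.083],[1,0.178,0.198,-0.1,0,0,0.083],[1,0.178,0.198,-0.1,0,0,0.078]]]'
python3 - <<'E'
from h import *
t=robot.camera("top");s=robot.camera("scene")
def c(im,x,y,w=64,h=80,k=6): return cv2.resize(im[y-h//2:y+h//2,x-w//2:x+w//2],None,fx=k,fy=k,interpolation=cv2.INTER_CUBIC)
cv2.imwrite("pics/above.png",np.hstack([c(t,318,172),c(s,342,200)]))
print(robot.get_state())
E
```

```text
clock: 2.6
tcp_pos: [596.0, -19.9, 206.2]
ee_rot: [-3.14, -0.0, 1.629]
contact_force: [0.4, -0.8, -0.3]
opening: 85.6
grasp_force: 0.0
{'clock': 2.7, 'joints': array([-1.43762000e-01,  2.36060561e-01,  2.53375761e-01,  1.59266577e+00,
        1.14829550e-03,  1.36742750e+00]), 'joint_vel': array([-0.03877392, -0.03630576, -0.00503992,  0.03917134, -0.03839011,
        0.00918447]), 'effort': array([ 6.51724152e-01, -4.17468524e+01,  3.31753242e+01, -3.17219691e-01,
        1.57539491e-01, -3.66455200e-02]), 'tcp_pos': array([595.81644717, -18.28761735, 203.95718635]), 'ee_rot': array([-3.13736417e+00, -2.04443808e-03,  1.63039622e+00]), 'contact_force': array([-1.29392786, -0.29276823,  0.06221482]), 'torque': array([-0.05059097,  0.02546634,  0.03642609]), 'grasp_force': 0.0, 'opening': 85.27825670177847}
```

View pics/above.png

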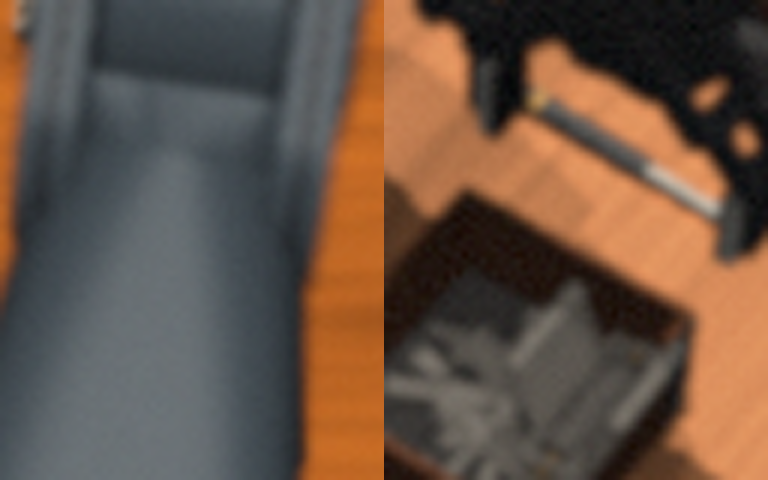

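The top view is hidden by the arm. In the scene view the fingertips are at about (327.5,181.3) and (367.3,202), with the clip under and between them. I use the tips to cross-check the scene calibration.

Run:
```python
from h import *
np.set_printoptions(precision=1,suppress=True)
for z in(212,217): print(z,[ray("scene",p,z) for p in((327.2,181.3),(367.3,202.1))])
# clip rolls with scene only at z=117.5 and hinge z=83
for p in((337.4,214.1),(354.1,223.6)): print(ray("scene",p,117.5))
for p in((337.1,236.1),(351.6,219.6)): print(ray("scene",p,83))
```

```text
212 [array([549.4, -22.4, 212. ]), array([643., -15., 212.])]
217 [array([551.9, -25.7, 217. ]), array([644.9, -18.3, 217. ])]
[576.3 -19.  117.5]
[619.3 -16.5 117.5]
[597.5 -46.1  83. ]
[596.3   9.   83. ]
```

```bash
python3 -m creep '[[[1,0,0,-0.1,0,0,0],[1,0,0,-0.1,0,0,0],[1,0,0,-0.1,0,0,0],[1,0,0,-0.1,0,0,0],[1,0,0,-0.1,0,0,0],[1,0,0,-0.1,0,0,0],[1,0,0,-0.1,0,0,0],[1,0,0,-0.1,0,0,0],[1,0,0,-0.1,0,0,0],[1,0,0,-0.01,0,0,0]]]'
python3 -m creep '[[[0.55,0,0,0,0,0,0],[0.5,0,0,0,0,0,0],[0.45,0,0,0,0,0,0],[0.4,0,0,0,0,0,0],[0.35,0,0,0,0,0,0],[0.3,0,0,0,0,0,0],[0.25,0,0,0,0,0,0],[0.2,0,0,0,0,0,0],[0.2,0,0,0,0,0,0],[0.2,0,0,0,0,0,0]]]' 45
python3 - <<'E'
from h import *
s=robot.camera("scene")
cv2.imwrite("pics/grip.png",cv2.resize(s[170:250,290:410],None,fx=6,fy=6,interpolation=cv2.INTER_CUBIC))
E
```

```text
clock: 3.95
tcp_pos: [594.8, -20.6, 96.5]
ee_rot: [-3.139, -0.001, 1.627]
contact_force: [-1.0, 0.4, -0.3]
opening: 85.5
grasp_force: 0.0
clock: 5.2
tcp_pos: [595.7, -20.8, 98.1]
ee_rot: [3.142, 0.0, 1.627]
contact_force: [-0.0, 0.5, -0.4]
opening: 24.6
grasp_force: 44.2
```

View pics/grip.png

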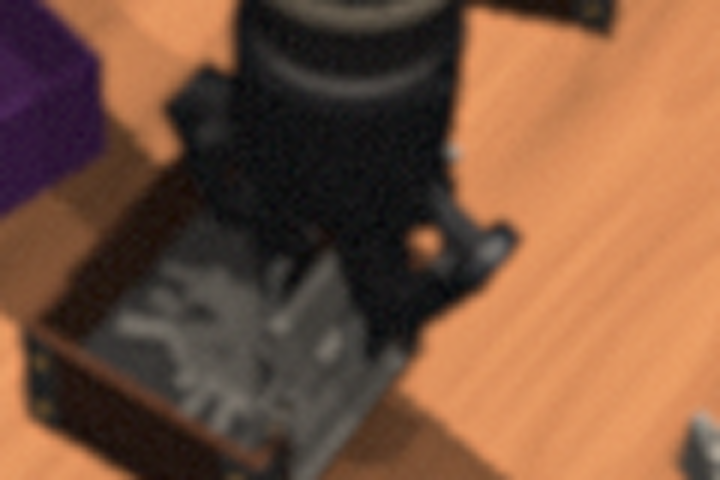

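The picture shows the fingers closed on the wings over the box wall, and the grip force is 44 N. I lift gently.

```bash
python3 -m creep '[[[0.2,0,0,0.03,0,0,0],[0.2,0,0,0.04,0,0,0],[0.2,0,0,0.06,0,0,0],[0.2,0,0,0.08,0,0,0],[0.2,0,0,0.08,0,0,0],[0.2,0,0,0.08,0,0,0],[0.2,0,0,0.08,0,0,0],[0.2,0,0,0.06,0,0,0],[0.2,0,0,0,0,0,0],[0.2,0,0,0,0,0,0]]]'
python3 - <<'E'
from h import *
s=robot.camera("scene")
cv2.imwrite("pics/lift.png",cv2.resize(s[140:240,290:410],None,fx=6,fy=6,interpolation=cv2.INTER_CUBIC))
E
```

```text
clock: 6.5
tcp_pos: [595.5, -20.8, 158.9]
ee_rot: [-3.141, -0.0, 1.627]
contact_force: [0.3, -1.0, -1.1]
opening: 24.7
grasp_force: 44.2
```

View pics/lift.png

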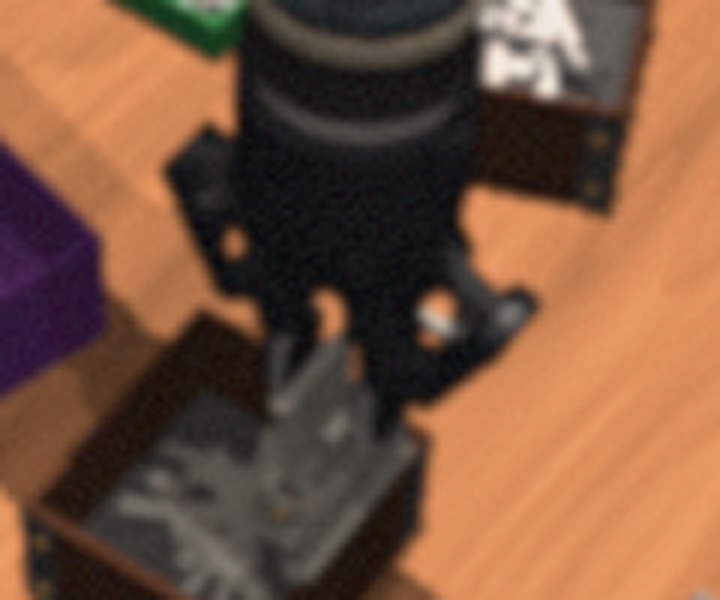

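The clip has come up with the hand, and its near hinge end shows at about scene (336.8,223.7).

Run:
```python
from h import *
np.set_printoptions(precision=1,suppress=True)
for z in(83,100,120,130,140,150): print(z,proj("scene",(597,-46.5,z)), ray("scene",(336.8,223.7),z))
```

```text
83 [336.8 236.1] [577.1 -20.5  83. ]
100 [337.1 231.8] [583.7 -30.  100. ]
120 [337.3 226.7] [591.5 -41.2 120. ]
130 [337.5 224. ] [595.4 -46.8 130. ]
140 [337.6 221.3] [599.3 -52.3 140. ]
150 [337.8 218.6] [603.2 -57.9 150. ]
```

```bash
python3 -m creep '[[[0.2,0,0,0.09,0,0,0],[0.2,-0.035,-0.06,0.12,0,0,0],[0.2,-0.035,-0.12,0.12,0,0,0],[0.2,-0.035,-0.12,0.12,0,0,0],[0.2,-0.035,-0.12,0.12,0,0,0],[0.2,-0.035,-0.12,0.12,0,0,0],[0.2,-0.035,-0.12,0.03,0,0,0.01],[0.2,-0.035,-0.12,0,0,0,0.01],[0.2,-0.035,-0.12,0,0,0,0.01],[0.2,-0.035,-0.12,0,0,0,0.01]]]'
python3 -m creep '[[[0.2,-0.035,-0.12,0,0,0,0.008],[0.2,-0.035,-0.12,0,0,0,0],[0.2,-0.035,-0.12,0,0,0,0],[0.2,-0.035,-0.12,0,0,0,0],[0.2,-0.035,-0.12,0,0,0,0],[0.2,-0.035,-0.12,0,0,0,0],[0.2,-0.035,-0.12,0,0,0,0],[0.2,-0.035,-0.12,0,0,0,0],[0.2,-0.035,-0.12,0,0,0,0],[0.2,-0.035,-0.06,0,0,0,0]]]'
python3 - <<'E'
from h import *
s=robot.camera("scene");t=robot.camera("top")
a=cv2.resize(s[220:320,170:270],None,fx=6,fy=6,interpolation=cv2.INTER_CUBIC)
cv2.imwrite("pics/over.png",a);cv2.imwrite("pics/over_full.png",s);cv2.imwrite("pics/over_top.png",t)
E
```

```text
clock: 7.8
tcp_pos: [557.3, -144.0, 244.9]
ee_rot: [-3.14, -0.001, 1.659]
contact_force: [0.7, 0.3, -1.2]
opening: 24.6
grasp_force: 44.2
clock: 9.05
tcp_pos: [515.6, -281.0, 245.5]
ee_rot: [-3.141, -0.0, 1.664]
contact_force: [0.4, 0.4, -1.9]
opening: 24.4
grasp_force: 44.2
```

View pics/over.png

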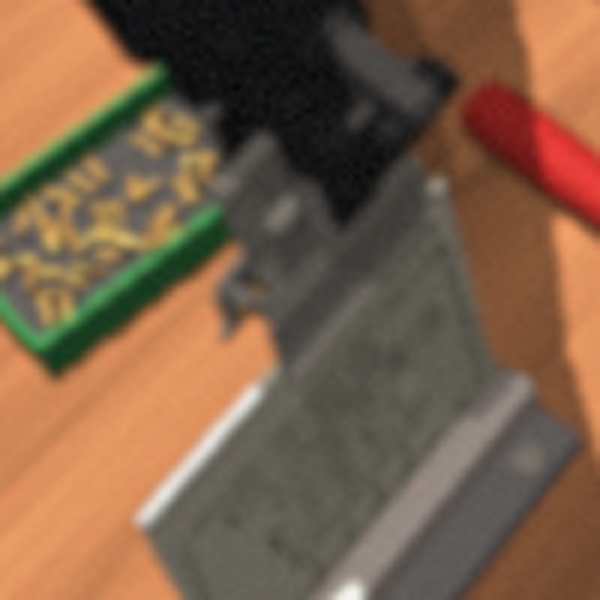

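The clip gapes above the card. Its hinge end is at scene (212.1,267.4) and the card's top corners are at about (193,306.2) and (242.1,249.6). I compare the two within the same view so the calibration bias cancels.

Run:
```python
from h import *
np.set_printoptions(precision=1,suppress=True)
for z in(213,217,221): print("hinge end",z,ray("scene",(212.1,267.4),z))
print("exp",proj("scene",(518.2,-308.5,217)))
for p in((193,306.2),(242.1,249.6)): print("corner",ray("scene",p,165))
# fit the top edge: bright/dark boundary of the white edge in first picture, sampled columns
s=cv2.cvtColor(cv2.imread("pics/scene0.png"),cv2.COLOR_BGR2GRAY).astype(float)
A=np.array([193.,307.]);B=np.array([243.5,252.5]);d=(B-A)/np.linalg.norm(B-A);n=np.array([d[1],-d[0]])
off=np.arange(-5,5.01,.1);pts=[]
for f in np.linspace(.06,.94,23):
    q=A+f*(B-A)+off[:,None]*n
    v=cv2.remap(s.astype(np.float32),q[:,0].astype(np.float32)[None],q[:,1].astype(np.float32)[None],cv2.INTER_LINEAR)[0]
    w=np.clip(v-v.mean()-.5*v.std(),0,None); pts.append(q[np.argmax(v)])
W=np.array([ray("scene",p,165) for p in pts])
m=np.polyfit(W[:,1],W[:,0],1);r=W[:,0]-np.polyval(m,W[:,1]);print("edge x at y=-296:",np.polyval(m,-296),"slope deg",-np.degrees(np.arctan(m[0])),"rms",r.std())
```

```text
hinge end 213 [ 513.  -302.9  213. ]
hinge end 217 [ 515.2 -303.9  217. ]
hinge end 221 [ 517.4 -305.   221. ]
exp [211.3 270.2]
corner [ 517.1 -364.9  165. ]
corner [ 503.  -227.9  165. ]
edge x at y=-296: 510.30293034836626 slope deg 5.3397076216287935 rms 0.20619923490604455
```

```bash
python3 -m creep '[[[0.2,-0.015,-0.04,0,0,0,0],[0.2,-0.016,-0.05,0,0,0,0],[0.2,-0.016,-0.056,0,0,0,0],[0.2,0,0,0,0,0,0],[0.2,0,0,-0.03,0,0,0],[0.2,0,0,-0.035,0,0,0],[0.2,0,0,-0.035,0,0,0],[0.2,0,0,-0.035,0,0,0],[0.2,0,0,-0.03,0,0,0],[0.2,0,0,0,0,0,0]]]'
python3 - <<'E'
from h import *
s=robot.camera("scene")
cv2.imwrite("pics/near.png",cv2.resize(s[225:315,170:270],None,fx=6,fy=6,interpolation=cv2.INTER_CUBIC))
E
```

```text
clock: 10.4
tcp_pos: [510.1, -297.4, 225.4]
ee_rot: [-3.141, -0.001, 1.664]
contact_force: [-1.0, 0.6, -0.3]
opening: 24.7
grasp_force: 44.2
```

View pics/near.png

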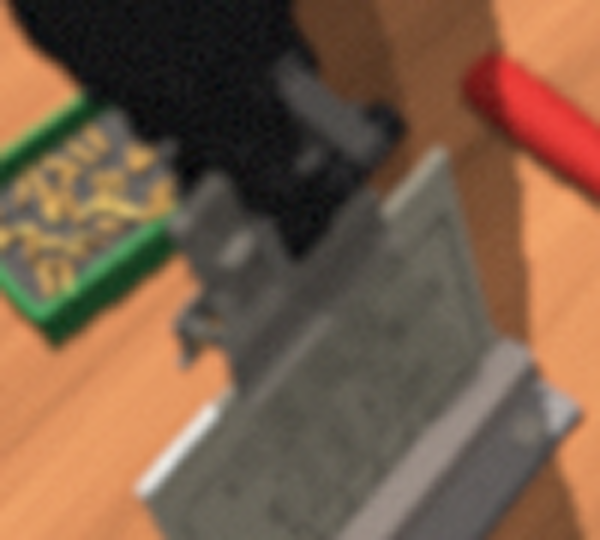

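The jaws straddle the edge line just above it. The lip ends are at about scene (201.3,284.6) and (209.6,289.9), and lip b's other end is at (233.8,259.6).

Run:
```python
from h import *
np.set_printoptions(precision=1,suppress=True)
for z in(167,170):
    A=ray("scene",(201.0,284.3),z);B=ray("scene",(209.6,289.7),z);C=ray("scene",(233.8,259.6),z)
    print(z,"a",A,"b",B,"b+",C,"mid",(A+B)/2,"gap",np.linalg.norm(A-B),"len",np.linalg.norm(B-C),"yaw",np.degrees(np.arctan2(-(C-B)[0],(C-B)[1])),"bmid y",(B+C)[1]/2)
    m=(A+B)/2; print("card x there",510.3-(m[1]+296)*np.tan(np.radians(5.34)))
```

```text
167 a [ 497.3 -327.5  167. ] b [ 517.5 -325.2  167. ] b+ [ 507.3 -254.   167. ] mid [ 507.4 -326.3  167. ] gap 20.309844370082427 len 71.8936149844478 yaw 8.15426574136975 bmid y -289.57034666773177
card x there 513.1354194806942
170 a [ 499.  -328.1  170. ] b [ 519.  -325.8  170. ] b+ [ 508.9 -254.9  170. ] mid [ 509. -327.  170.] gap 20.22818114510116 len 71.60454017184904 yaw 8.154265741369713 bmid y -290.35161229429093
card x there 513.1946281105571
```

I'll shift y by -5 mm and x by +2 mm, then descend slowly. A z-force near TCP 215 would mean the lips are landing on the edge; one near TCP 192 would mean the throat has reached it.

```bash
python3 -m creep '[[[0.2,0.009,-0.02,0,0,0,0],[0.2,0.008,-0.02,0,0,0,0],[0.2,0,0,-0.005,0,0,0],[0.2,0,0,-0.005,0,0,0],[0.2,0,0,-0.005,0,0,0],[0.2,0,0,-0.005,0,0,0],[0.2,0,0,-0.005,0,0,0],[0.2,0,0,-0.005,0,0,0],[0.2,0,0,-0.005,0,0,0],[0.2,0,0,-0.005,0,0,0]]]'
python3 -m creep '[[[0.2,0,0,-0.005,0,0,0],[0.2,0,0,-0.005,0,0,0],[0.2,0,0,-0.005,0,0,0],[0.2,0,0,-0.005,0,0,0],[0.2,0,0,-0.005,0,0,0],[0.2,0,0,-0.005,0,0,0],[0.2,0,0,-0.005,0,0,0],[0.2,0,0,-0.005,0,0,0],[0.2,0,0,-0.005,0,0,0],[0.2,0,0,-0.005,0,0,0]]]'
```

```text
clock: 11.7
tcp_pos: [512.3, -302.3, 221.1]
ee_rot: [-3.142, 0.0, 1.664]
contact_force: [0.5, -0.4, -0.6]
opening: 25.1
grasp_force: 44.2
clock: 12.95
tcp_pos: [512.3, -302.3, 215.1]
ee_rot: [3.142, 0.0, 1.664]
contact_force: [-0.1, -0.3, -0.8]
opening: 24.9
grasp_force: 44.2
```

```bash
python3 -m creep '[[[0.2,0,0,-0.005,0,0,0],[0.2,0,0,-0.005,0,0,0],[0.2,0,0,-0.005,0,0,0],[0.2,0,0,-0.005,0,0,0],[0.2,0,0,-0.005,0,0,0],[0.2,0,0,-0.005,0,0,0],[0.2,0,0,-0.005,0,0,0],[0.2,0,0,-0.005,0,0,0],[0.2,0,0,-0.005,0,0,0],[0.2,0,0,-0.005,0,0,0]]]'
python3 -m creep '[[[0.2,0,0,-0.005,0,0,0],[0.2,0,0,-0.005,0,0,0],[0.2,0,0,-0.005,0,0,0],[0.2,0,0,-0.005,0,0,0],[0.2,0,0,-0.005,0,0,0],[0.2,0,0,-0.005,0,0,0],[0.2,0,0,-0.005,0,0,0],[0.2,0,0,-0.005,0,0,0],[0.2,0,0,-0.005,0,0,0],[0.2,0,0,-0.005,0,0,0]]]'
python3 - <<'E'
from h import *
s=robot.camera("scene")
cv2.imwrite("pics/low.png",cv2.resize(s[235:310,180:260],None,fx=8,fy=8,interpolation=cv2.INTER_CUBIC))
E
```

```text
clock: 14.2
tcp_pos: [512.3, -302.3, 209.1]
ee_rot: [-3.142, -0.0, 1.664]
contact_force: [0.2, -0.5, -0.2]
opening: 24.5
grasp_force: 44.2
clock: 15.45
tcp_pos: [512.3, -302.3, 203.1]
ee_rot: [3.142, -0.0, 1.664]
contact_force: [-0.1, 0.6, -1.2]
opening: 24.7
grasp_force: 44.2
```

View pics/low.png

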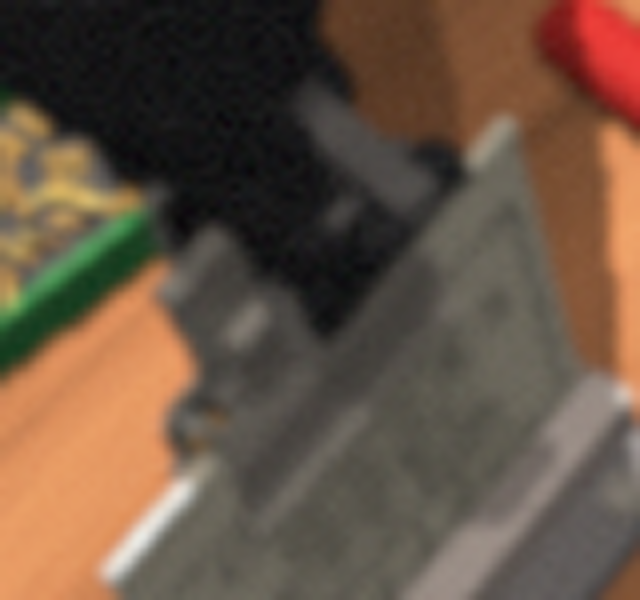

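The picture shows the card passing between the lips. Lip b is in front, from (255,530) to (440,265) in the crop; lip a is hidden behind the edge, and the coil is just above it near (205,415). I carry on gently in small steps.

```bash
python3 -m creep '[[[0.2,0,0,-0.004,0,0,0],[0.2,0,0,-0.004,0,0,0],[0.2,0,0,-0.004,0,0,0],[0.2,0,0,-0.004,0,0,0],[0.2,0,0,-0.004,0,0,0],[0.2,0,0,-0.003,0,0,0],[0.2,0,0,-0.003,0,0,0],[0.2,0,0,-0.003,0,0,0],[0.2,0,0,-0.003,0,0,0],[0.2,0,0,0,0,0,0]]]'
```

```text
clock: 16.75
tcp_pos: [512.3, -302.3, 199.2]
ee_rot: [-3.142, -0.0, 1.664]
contact_force: [-0.0, -0.2, -1.3]
opening: 24.5
grasp_force: 44.2
```

```bash
python3 -m creep '[[[0.2,0,0,-0.003,0,0,0],[0.2,0,0,-0.003,0,0,0],[0.2,0,0,-0.003,0,0,0],[0.2,0,0,-0.003,0,0,0],[0.2,0,0,-0.003,0,0,0],[0.2,0,0,-0.003,0,0,0],[0.2,0,0,-0.003,0,0,0],[0.2,0,0,-0.003,0,0,0],[0.2,0,0,0,0,0,0],[0.2,0,0,0,0,0,0]]]'
```

```text
clock: 18.0
tcp_pos: [512.3, -302.3, 196.5]
ee_rot: [3.141, 0.0, 1.664]
contact_force: [-0.7, 0.8, -0.3]
opening: 24.4
grasp_force: 44.3
```

```bash
python3 -m creep '[[[0.2,0,0,-0.003,0,0,0],[0.2,0,0,-0.003,0,0,0],[0.2,0,0,-0.003,0,0,0],[0.2,0,0,-0.003,0,0,0],[0.2,0,0,-0.003,0,0,0],[0.2,0,0,-0.003,0,0,0],[0.2,0,0,-0.003,0,0,0],[0.2,0,0,-0.003,0,0,0],[0.2,0,0,0,0,0,0],[0.2,0,0,0,0,0,0]]]'
```

```text
clock: 19.25
tcp_pos: [512.5, -302.5, 196.3]
ee_rot: [3.14, 0.002, 1.664]
contact_force: [-2.6, 1.4, 9.4]
opening: 24.5
grasp_force: 45.2
```

```bash
python3 -c "
from rig import robot;s=robot.get_state();print(s['contact_force'],s['torque'],s['tcp_pos'],s['clock'])"
```

```text
[-2.64650924  1.38287478  9.35717515] [ 0.36215192  0.68256647 -0.02573481] [ 512.50422151 -302.53983126  196.30147309] 19.25
```

The edge has met the throat at TCP 196.3 with about +10 N, close to the predicted height. Now I check lip b's clearance by ray, with the height known from contact.

Run:
```python
from h import *
np.set_printoptions(precision=1,suppress=True)
th=np.radians(5.34)
def rel(X): d=X-np.array([510.3,-296.,165]); return np.array([d[0]*np.cos(th)+d[1]*np.sin(th),-d[0]*np.sin(th)+d[1]*np.cos(th),d[2]])
o=np.array([180,235])-.44
for n,p,z in(("lip b -y end",(255,530),149),("lip b -y end",(255,530),151),("lip b +y end",(440,262),149),("hinge end",(205,415),178),("card corner",(105,575),165),("card corner+",(510,120),165)):
    print(n,z,rel(ray("scene",o+np.array(p)/8,z)))
```

```text
lip b -y end 149 [ 13.2 -39.8 -16. ]
lip b -y end 151 [ 14.2 -40.3 -14. ]
lip b +y end 149 [  4.1  36.3 -16. ]
hinge end 178 [ -1.  -32.1  13. ]
card corner 165 [  0.2 -69.9   0. ]
card corner+ 165 [ 1.  69.9  0. ]
```

```bash
python3 -m creep '[[[0.2,0,0,0,0,0,0],[0.2,0,0,0,0,0,0],[0.2,0,0,0,0,0,0],[0.2,0,0,0,0,0,0],[0.2,0,0,0,0,0,0],[0.2,0,0,0,0,0,0],[0.2,0,0,0,0,0,0],[0.2,0,0,0,0,0,0],[0.2,0,0,0,0,0,0],[0.2,0,0,0,0,0,0]]]'
python3 - <<'E'
from h import *
np.set_printoptions(precision=1,suppress=True)
o=np.array([180,235])-.44
a,b=[ray("scene",o+np.array(p)/8,149) for p in((265,530),(375,405))]
print("lip yaw",np.degrees(np.arctan2(-(b-a)[0],(b-a)[1])),a,b)
# lip b lower edge in the present picture: strongest gradient along normals of card edge
s=cv2.cvtColor(robot.camera("scene"),cv2.COLOR_BGR2GRAY).astype(np.float32)
th=np.radians(5.34);ey=np.array([-np.sin(th),np.cos(th),0]);ex=np.array([np.cos(th),np.sin(th),0])
for y in range(-40,36,6):
    xs=np.arange(6,24,.5); q=np.array([proj("scene",np.array([510.3,-296,142])+y*ey+x*ex) for x in xs],np.float32)
    v=cv2.remap(s,q[None,:,0].copy(),q[None,:,1].copy(),cv2.INTER_LINEAR)[0]; print(y,v[::3].astype(int))
E
```

```text
clock: 20.5
tcp_pos: [512.5, -302.6, 196.3]
ee_rot: [3.14, 0.002, 1.664]
contact_force: [-2.4, 2.0, 8.9]
opening: 24.9
grasp_force: 45.2
lip yaw 4.582371416611969 [ 529. -333.  149.] [ 526.  -295.5  149. ]
-40 [87 85 85 88 90 93 94 95 92 90 90 90]
-34 [ 71  74  78  86  95 101  98  91  85  82  83  84]
-28 [69 71 77 84 93 99 97 89 82 79 80 81]
-22 [ 68  70  77  86  95 101  99  93  87  85  89  88]
-16 [69 72 76 85 93 99 97 90 81 79 81 81]
-10 [ 70  72  77  85  95 103  99  92  85  84  85  83]
-4 [ 67  70  76  85  94 100 100  95  89  88  88  86]
2 [64 65 68 73 77 79 78 75 76 82 84 83]
8 [63 64 67 72 77 79 81 79 80 85 87 89]
14 [63 64 67 71 74 77 79 81 83 85 85 86]
20 [63 64 69 73 77 79 77 72 70 71 75 81]
26 [65 70 73 81 91 96 97 92 90 91 94 97]
32 [ 75  82  88  95  98 100 100  97  94  94  93  94]
```

The hold is steady: about 9–10 N on the throat, the lip parallel to the card, and the clip centred to within about 5 mm. I hand in.

```bash
python3 -c "
from rig import robot;print(robot.sign_off())"
```

```text
the job is handed in; nothing more can be done
None
```

I handed the job in at about 20.5 s: the clip is held wide open astride the card's top edge, its throat pressed on the edge with about 10 N and about 4 mm off the middle by camera; no verdict came back.

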